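Set the tube mixer's timer by clicks and start it

TASK

The timer dial of the tube roller mixer has no numbers, so set it by feel: hold it pressed down firmly enough that its lock is free while you turn it (never grind it over its lock teeth) but never push harder than 15 N, wind it anticlockwise to its zero stop, then come clockwise exactly six clicks without ever going past the sixth, and let it spring up locked there. Then start the mixer by pushing the larger of its two buttons right down and letting it go. Do not press the smaller button, and leave the tubes, the vial and the jar where they are.

Things in the scene. Friction and masses are not known exactly. Their poses are not given: they have to be found in the camera images.
- mixer: tube roller mixer, white box 260 (x) x 440 (y) x 90 mm, fixed where it stands; origin under its centre at table height, x away from its front, y to its left, z up. Six black rollers along y fill the left part (y -60 to 200 mm, tops at 97 mm, two capped tubes lie loose on them); the right part (y -220 to -60) is a flat control panel, top at 90 mm, with dial, two buttons and a loose vial
- dial_axis (a point): point on the dial's upright axis at the panel's top face, mixer (30, -135, 90) mm, fixed to the mixer, axes as the mixer's. Black dial: flange 62 mm across, 10 thick, inside a collar 80 mm across whose rim is 10 mm above the panel; on the flange a grip bar 50 long, 14 thick, centred on the axis. Heights above the panel when not pressed: flange top 24 mm, bar top 55 mm
- dial (a joint): dial angle, rad: 0 at the zero stop, grows clockwise from above. One click is 0.314 rad (18 deg); it rests on whole clicks 0 to 9, starts 2 to 5 clicks up. Six clicks are 1.885; beyond 2.07 is past the sixth. The bar's pointer end (white line) lies at 81 deg minus this angle, counter-clockwise from the mixer's x axis. Each click takes about 0.11 N m, then it drops into the next by itself
- dial_push (a joint): how far the dial is pressed down, m; 0 when let go (it springs up and locks), 17 mm at most. It first sinks loosely (1 to 4 N) for 2 to 11 mm, a depth that differs each time, until it meets the inner spring (see clutch); only the force tells where
- clutch (a joint): how far the dial has compressed the inner spring under it, m; 0 until they meet, then the push jumps by 2 N and rises 2.5 N per mm. Below 2 mm (8 to 10 N in all) lock teeth hold the dial; turning it between clicks below 1.2 mm counts as grinding them, although a strong grip can. Beyond 4.2 mm (about 15 N) it is forced. Aim for 11 to 13 N while turning
- start (a joint): travel of the start button, m, 0 when up; 6 mm is right down (5 N there), 5 mm counts as pressed
- start_top (a point): centre of the top face of the start button: a round grey button of 28 mm diameter in a black round housing of 44 mm, its top 22 mm above the panel when up; pressed straight down
- stop (a joint): travel of the smaller stop button, m, 0 when up; round, grey, 16 mm across in a 32 mm housing at mixer (-75, -170) mm, top about 21 mm above the panel; not to be pressed (2 mm counts)
- tube_a: capped sample tube, 16 mm diameter, 95 mm long, lying between the rollers; origin under its middle; leave alone (20 mm)
- tube_b: a second such tube; leave alone (20 mm)
- vial: small amber vial, 28 mm diameter, 45 mm tall, standing on the panel's far right corner; origin at its foot; leave alone (15 mm)
- jar: amber jar, 52 mm diameter, 70 mm tall, on the table right of the mixer; origin at its foot; leave alone (15 mm)

How it is judged:
By the outcome, as a careful person would: the job done as asked, in the order asked, and still so for the second after the job is handed in, with the robot touching nothing.
It also fails if it takes over 72 s, if anything falls off the work surface, if the arm or the gripper's body presses on something with over 40 N, if the wrist force passes 120 N, or if a joint passes its speed limit or range.

ROBOT

A 6-joint arm with a two-finger parallel gripper is mounted at the origin on the work surface. World frame = base frame: x ahead of the robot, y to its left, z up, the work surface at z = 0. Lengths are in m, angles in rad, forces in N, time in s.
With the tool pointing down it reaches from about 0.425 to 0.95 m from the base axis. Payload 3.5 kg.
Tool frame: the origin (TCP) lies midway between the tips of the shut fingers; the grasp point (between the pads) lies 19 mm behind it; z points along the fingers, y is the line along which they close (so a half turn about z gives the same grasp; the last joint's range is limited). The gripper opens to 85 mm and grips with 20 to 120 N. Pads are 22 mm wide; open, the fingers measure 114 mm over their backs; the gripper's body (76 mm by 85 mm) begins 54 mm behind the grasp point. The pads swing forward as they close: fully open they stand 13 mm farther back than shut.
Start: joints at [1.161, 0.286, 1.577, -0, 1.279, -0.15], TCP at [0.173, 0.652, 0.231] pointing down, gripper open.
Joint ranges: [-2.77, 2.77], [-0.9, 2.22], [0.21, 2.48], [-1.53, 4.67], [0.24, 2.81], [-2.84, 2.84]. Speed limits (rad/s): [2.79, 2.79, 3.14, 3.14, 3.14, 3.14].

INTERFACE

Orientations are given as a unit quaternion [x, y, z, w].
In Python, from plant import ctrl, cams, order gives the robot as it stands.
- The arm moves only by the tool move_arm, never from a script. Its argument "plan" is one flat list of numbers, 7 for each row, row after row: the shift along the world's x, y, z in mm, then the turn, a rotation vector about the world's x, y, z in degrees, then the finger opening in mm, from 0 to 85.4. A call has 1 to 12 rows; each row shifts and turns the commanded pose from where the row before left it; what a row does not reach is not made up. A row lasts 1/10 s, in which the tool goes at most 50 mm and 8.59 degrees, less where a joint would pass 70% of its speed; a pose out of reach is approached as far as the arm can. A call is refused whole if a number of a shift passes 50 or a number of a turn 8.59, either way. A call with a gripper value outside its range is refused whole. The fingers move at their own pace and stop on an object; "newtons" is the grip in N (left out, the last holds). Time passes only in rows, so rows that do not move let the fingers close. It gives the time, the measured TCP pose, the force, the opening and the grip force at its end, in the units of the state.
- ctrl.get_state(): the state, without advancing time (a new reading comes with each control period).
- cams.read_camera(name): name is "scene" or "top"; returns a dict with "color" (384x512x3 uint8, red, green, blue), "fov_y" (degrees; the focal length in pixels is half the picture's height over the tangent of half this angle, whatever the lens; pixels are square), "cx", "cy" (the principal point, pixels), "k1" (the pictures are not rectified: a ray, as slopes to the right and down, at radius r is drawn at 1 + k1 r^2 times it, then the intrinsics apply), "origin" and "orientation" of the camera in the world. Camera axes: x right, y up, looking along -z (the intrinsics and any distortion apply to the point x, -y, -z); pixel columns grow to the right and rows downward; lengths in m; the calibration is good to about 2 mm. A picture is of the moment at which its call begins. There is no depth.
- order.sign_off(): hands the job in; it is judged then, once.
The state is a dict: "time": time; "qpos": joint angles; "dq": joint speeds; "joint_efforts": joint torques, N m; "eef_pos": TCP position; "tcp_rot": TCP orientation; "contact_force": force on the tool from outside, world axes, zero at the start; "wrist_torque": the same for the moment, N m; "opening": opening from 0.0 (shut) to 1.0 (fully open); "finger_force": force on a finger pad.
Only numpy, scipy, OpenCV 4.12 (cv2) and the standard library are available. Lean on these libraries where they do the work, as an engineer would, in place of code of your own. Each camera call takes 0.05 s, during which the arm holds its last target. There are 200 camera calls.

## Working session

There is one attempt and no reset: what is moved stays moved. The work goes in short steps, Python scripts to look and compute and a tool call to move; the robot and the scene stay as the last step left them, time stands still between calls to the robot, and variables do not carry over. Pictures are saved under pics/ and viewed, at most 10 in all, crops included, and the job is handed in when it is done.

Besides the shell and the picture viewer there is one more tool, called after "Request:" as name(argument=value, ...) on one line, values as JSON. move_arm: Moves the arm, as the interface text tells. Its arguments: {"type":"object","properties":{"plan":{"type":"array","items":{"type":"number"}},"newtons":{"type":"number"}},"required":["plan"]}

```bash
mkdir -p pics; python3 - <<'E'
from plant import ctrl,cams
import cv2,pickle
d={}
for n in("scene","top"):
    r=cams.read_camera(n);d[n]=r
    cv2.imwrite(f"pics/{n}0.png",cv2.resize(r["color"][:,:,::-1],None,fx=1.5,fy=1.5,interpolation=cv2.INTER_CUBIC))
    print(n,{k:v for k,v in r.items() if k!="color"})
pickle.dump(d,open("d0.pkl","wb"))
print(ctrl.get_state())
E
```

```text
scene {'fov_y': 49.97177689254424, 'cx': 252.6176066529778, 'cy': 188.28915431978544, 'k1': -0.0939610637786441, 'origin': array([ 0.96555408, -0.57873484,  0.55813956]), 'orientation': array([0.46269262, 0.11665208, 0.22136701, 0.85047309])}
top {'fov_y': 51.204656315898276, 'cx': 255.6753549243392, 'cy': 187.80981109895816, 'k1': -0.09983714840376288, 'origin': array([0.47576392, 0.00929884, 0.9267875 ]), 'orientation': array([ 0.06163623, -0.06655861, -0.69698677,  0.71132297])}
{'time': 0.1, 'qpos': array([ 1.16099490e+00,  2.87115521e-01,  1.57802449e+00,  3.34388188e-05,
        1.27862573e+00, -1.49982774e-01]), 'dq': array([ 0.00029779, -0.00243149, -0.00273119, -0.00050609, -0.00162146,
        0.00227766]), 'joint_efforts': array([ 8.28360244e-04, -4.07294261e+01, -2.93699205e+01, -1.29828204e-04,
        3.33083866e-03, -1.99867195e-06]), 'eef_pos': array([0.1731233 , 0.65180455, 0.23006318]), 'tcp_rot': array([ 1.29548950e-01,  9.91572432e-01, -1.03984177e-03, -3.15543216e-04]), 'contact_force': array([ 0.24337613, -0.91588083,  0.44738732]), 'wrist_torque': array([-0.04720037,  0.03691043, -0.03799986]), 'finger_force': 0.0, 'opening': 0.9957440437502625}
```

View pics/top0.png

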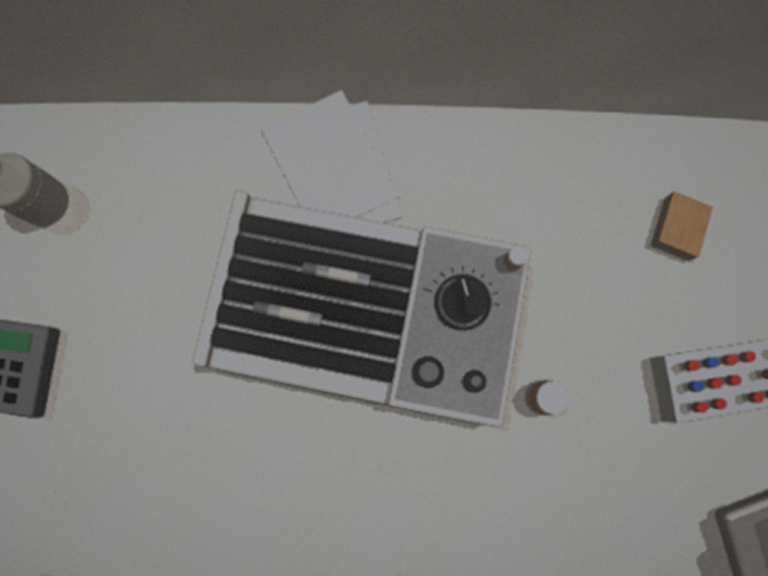

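View pics/scene0.png

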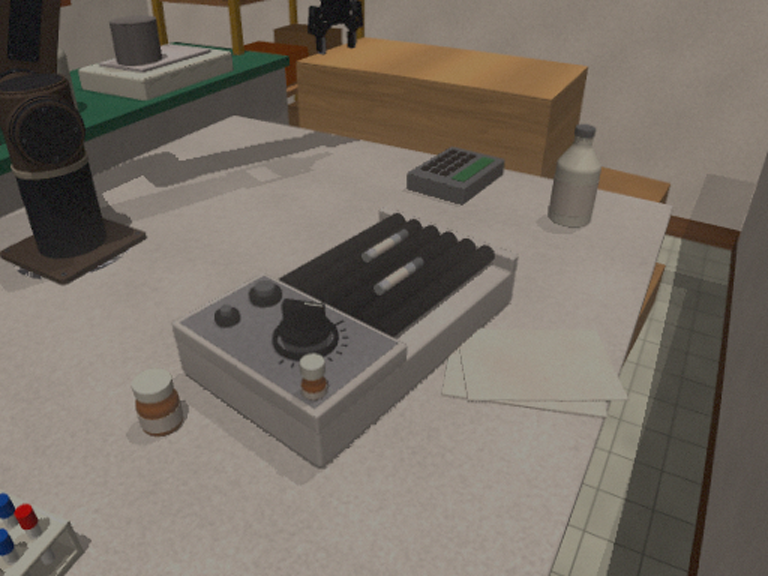

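The top view shows the mixer, yawed slightly, with its dial near (463,300), the start button at (428,371), the stop button at (474,381) and the vial at (516,258). All of these are in 1.5x pixels. I'll enlarge the panel next.

```bash
python3 - <<'E'
import cv2,pickle
d=pickle.load(open("d0.pkl","rb"))
c=d["top"]["color"][145:290,255:360,::-1]
cv2.imwrite("pics/c1.png",cv2.convertScaleAbs(cv2.resize(c,None,fx=4,fy=4,interpolation=cv2.INTER_CUBIC),alpha=1.4))
E
cat > h.py <<'E'
import numpy as np,cv2
from scipy.spatial.transform import Rotation as R
def ray(c,u,v):
    f=c["color"].shape[0]/2/np.tan(np.radians(c["fov_y"]/2))
    K=np.array([[f,0,c["cx"]],[0,f,c["cy"]],[0,0,1]])
    p=cv2.undistortPoints(np.array([[[u,v]]],float),K,np.array([c["k1"],0,0,0,0.]))[0,0]
    return R.from_quat(c["orientation"]).apply([p[0],-p[1],-1])
def at_z(c,u,v,z):
    r=ray(c,u,v);o=np.array(c["origin"]);return o+r*(z-o[2])/r[2]
def proj(c,P):
    f=c["color"].shape[0]/2/np.tan(np.radians(c["fov_y"]/2))
    q=R.from_quat(c["orientation"]).inv().apply(np.array(P)-c["origin"])
    x=q[...,0]/-q[...,2];y=-q[...,1]/-q[...,2];s=1+c["k1"]*(x*x+y*y)
    return np.stack([c["cx"]+f*x*s,c["cy"]+f*y*s],-1)
E
```

```text
(no output)
```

View pics/c1.png

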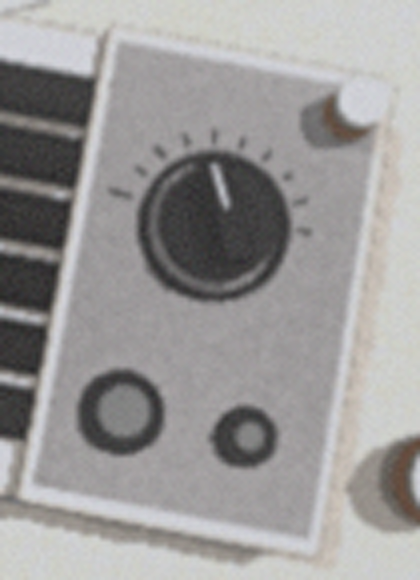

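Enlarged crop (4x, offset 255,145):
- **Panel corners:** (108,32), (395,85), (320,555) and (22,497)
- **Dial collar:** centred at (215,225), with the pointer line running from (212,163) to (228,207)
- **Buttons:** start housing at (121,412), stop housing at (244,436)

```bash
python3 - <<'E'
import pickle
from h import *
from scipy.optimize import least_squares
d=pickle.load(open("d0.pkl","rb"));T=d["top"];S=d["scene"]
pt=lambda x,y:((x+.5)/4-.5+255,(y+.5)/4-.5+145)
ps=lambda x,y:((x+.5)/1.5-.5,(y+.5)/1.5-.5)
M=[(130,-60,90),(130,-220,90),(-130,-220,90),(-130,-60,90),(30,-135,99),(-75,-170,101)]
I=[pt(108,32),pt(395,85),pt(320,555),pt(22,497),pt(215,225),pt(244,436)]
def W(p,m):
    m=np.array(m)/1000.;return R.from_rotvec([0,0,p[2]]).apply(m)+[p[0],p[1],0]
s=least_squares(lambda p:(proj(T,W(p,M))-I).ravel(),[.5,0,-.1])
p=s.x;print(p,np.degrees(p[2]));print(s.fun.reshape(-1,2).round(2))
print("dial axis",W(p,(30,-135,90)))
b=at_z(T,*pt(121,412),.101);print("start",b,R.from_rotvec([0,0,-p[2]]).apply(b-[p[0],p[1],0]))
a1=at_z(T,*pt(212,163),.145);a0=at_z(T,*pt(228,207),.145);print("ptr",a1,a0)
dd=a1-a0;ang=np.degrees(np.arctan2(dd[1],dd[0])-p[2]);print("ang",ang,"clicks",(81-ang)/18)
# via dial axis to tip
dd=a1-W(p,(30,-135,145));print((81-np.degrees(np.arctan2(dd[1],dd[0])-p[2]))/18)
print("scene pred 1.5x",(proj(S,W(p,M+[(-75,-90,112)]))*1.5).round(0))
np.save("p.npy",p)
E
```

```text
[ 0.59561937  0.03232934 -0.17313158] -9.919708640161744
[[-0.19 -2.42]
 [ 0.57 -1.62]
 [ 0.34  1.67]
 [-1.54  1.45]
 [-0.03  0.18]
 [ 0.91  0.32]]
dial axis [ 0.6019147  -0.10582047  0.09      ]
start [ 0.50424755 -0.0571537   0.101     ] [-0.07459077 -0.10388571  0.101     ]
ptr [ 0.6264437  -0.09809903  0.145     ] [ 0.60441244 -0.10598204  0.145     ]
ang 29.607428556485367 clicks 2.855142857973035
2.9781616008934324
scene pred 1.5x [[406. 344.]
 [314. 418.]
 [167. 323.]
 [261. 271.]
 [303. 335.]
 [224. 314.]
 [270. 280.]]
```

Request:
move_arm(plan=[19.5, -34.5, 0, 0, 0, -6.73, 85, 19.5, -34.5, 0, 0, 0, -6.73, 85, 19.5, -34.5, 0, 0, 0, -6.73, 85, 19.5, -34.5, 0, 0, 0, -6.73, 85, 19.5, -34.5, 0, 0, 0, -6.73, 85, 19.5, -34.5, 0, 0, 0, -6.73, 85, 19.5, -34.5, 0, 0, 0, -6.73, 85, 19.5, -34.5, 0, 0, 0, -6.73, 85, 19.5, -34.5, 0, 0, 0, -6.73, 85, 19.5, -34.5, 0, 0, 0, -6.73, 85, 19.5, -34.5, 0, 0, 0, -6.73, 85])

```text
time: 1.2
eef_pos: [0.3881, 0.2713, 0.231]
tcp_rot: [0.702, 0.712, -0.0, -0.0]
contact_force: [1.0, 1.1, -0.1]
opening: 0.997
finger_force: 0.0
```

Request:
move_arm(plan=[19.5, -34.5, 0, 0, 0, -6.73, 85, 19.5, -34.5, 0, 0, 0, -6.73, 85, 19.5, -34.5, 0, 0, 0, -6.73, 85, 19.5, -34.5, 0, 0, 0, -6.73, 85, 19.5, -34.5, 0, 0, 0, -6.73, 85, 19.5, -34.5, 0, 0, 0, -6.73, 85, 19.5, -34.5, 0, 0, 0, -6.73, 85, 19.5, -34.5, 0, 0, 0, -6.73, 85, 19.5, -34.5, 0, 0, 0, -6.73, 85, 19.5, -34.5, 0, 0, 0, -6.73, 85, 19.5, -34.5, 0, 0, 0, -6.73, 85, 0, 0, 0, 0, 0, 0, 85])

```text
time: 2.4
eef_pos: [0.6035, -0.1107, 0.2304]
tcp_rot: [0.989, 0.145, -0.0, 0.0]
contact_force: [0.7, 0.9, 0.5]
opening: 0.991
finger_force: 0.0
```

Request:
move_arm(plan=[-1.5, 4.7, -20, 0, 0, 0.3, 85, 0, 0, -20, 0, 0, 0, 85, 0, 0, -20, 0, 0, 0, 70, 0, 0, -20, 0, 0, 0, 50, 0, 0, -16, 0, 0, 0, 40, 0, 0, -10, 0, 0, 0, 40, 0, 0, -5, 0, 0, 0, 40, 0, 0, 0, 0, 0, 0, 40])

```text
time: 3.2
eef_pos: [0.6006, -0.1017, 0.1199]
tcp_rot: [0.989, 0.151, -0.0, -0.0]
contact_force: [0.0, 0.3, -0.7]
opening: 0.468
finger_force: 0.0
```

```bash
python3 - <<'E'
from plant import ctrl,cams
import cv2
a=cams.read_camera("scene")["color"][140:290,110:280,::-1]
b=cams.read_camera("top")["color"][120:290,225:385,::-1]
f=lambda i:cv2.convertScaleAbs(cv2.resize(i,(400,400),interpolation=cv2.INTER_CUBIC),alpha=1.6)
cv2.imwrite("pics/c2.png",cv2.hconcat([f(a),f(b)]))
E
```

```text
(no output)
```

View pics/c2.png

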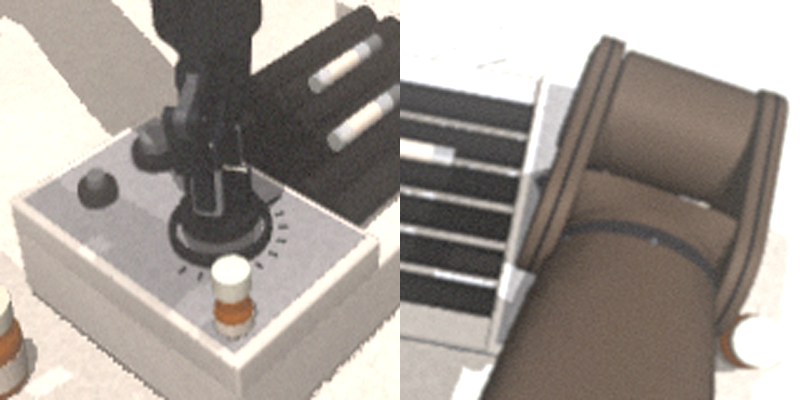

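The left view shows the fingers straddling the bar above the flange. They're about 4 mm off centre along y, so I'll correct that and then close.

Request:
move_arm(plan=[1.3, -4.2, 0, 0, 0, 0, 40, 0, 0, 0, 0, 0, 0, 25, 0, 0, 0, 0, 0, 0, 10, 0, 0, 0, 0, 0, 0, 5, 0, 0, 0, 0, 0, 0, 5, 0, 0, 0, 0, 0, 0, 5], newtons=40)

```text
time: 3.9
eef_pos: [0.6023, -0.1056, 0.1207]
tcp_rot: [0.989, 0.151, 0.0, -0.0]
contact_force: [0.1, 3.7, 1.9]
opening: 0.157
finger_force: 42.8
```

```bash
python3 - <<'E'
from plant import ctrl
s=ctrl.get_state()
for k in("eef_pos","contact_force","wrist_torque","opening","finger_force","qpos"):print(k,s[k])
E
```

```text
eef_pos [ 0.60226806 -0.10561811  0.12069909]
contact_force [0.10708841 3.6650587  1.91680323]
wrist_torque [ 0.60755531  0.09940079 -0.0658358 ]
opening 0.15717941361421836
finger_force 42.834352254867554
qpos [-3.39749038e-01  2.60305695e-01  1.82236455e+00  1.03665153e-03
  1.05896417e+00  9.27740195e-01]
```

Request:
move_arm(plan=[0, 0, -1, 0, 0, 0, 5, 0, 0, -1, 0, 0, 0, 5, 0, 0, 0, 0, 0, 0, 5, 0, 0, 0, 0, 0, 0, 5])

```text
time: 4.3
eef_pos: [0.6023, -0.1056, 0.1182]
tcp_rot: [0.989, 0.151, 0.0, -0.0]
contact_force: [-0.0, 6.1, 2.7]
opening: 0.151
finger_force: 42.8
```

Request:
move_arm(plan=[0, 0, -1, 0, 0, 0, 5, 0, 0, 0, 0, 0, 0, 5, 0, 0, 0, 0, 0, 0, 5])

```text
time: 4.6
eef_pos: [0.6023, -0.1056, 0.1173]
tcp_rot: [0.989, 0.151, 0.0, -0.0]
contact_force: [-0.3, 5.6, 2.2]
opening: 0.153
finger_force: 42.8
```

Request:
move_arm(plan=[0, 0, -1, 0, 0, 0, 5, 0, 0, 0, 0, 0, 0, 5, 0, 0, 0, 0, 0, 0, 5])

```text
time: 4.9
eef_pos: [0.6023, -0.1057, 0.1167]
tcp_rot: [0.989, 0.151, 0.0, -0.0]
contact_force: [-1.1, 5.3, 4.5]
opening: 0.148
finger_force: 43.1
```

Request:
move_arm(plan=[0, 0.5, -1, 0, 0, 0, 5, 0, 0, 0, 0, 0, 0, 5, 0, 0, 0, 0, 0, 0, 5])

```text
time: 5.2
eef_pos: [0.6023, -0.1056, 0.1161]
tcp_rot: [0.989, 0.151, 0.0, -0.0]
contact_force: [-1.6, 3.8, 5.6]
opening: 0.158
finger_force: 43.2
```

Request:
move_arm(plan=[0, 0, -0.5, 0, 0, 0, 5, 0, 0, 0, 0, 0, 0, 5, 0, 0, 0, 0, 0, 0, 5])

```text
time: 5.5
eef_pos: [0.6023, -0.1056, 0.1159]
tcp_rot: [0.989, 0.151, 0.0, -0.0]
contact_force: [-2.9, 4.4, 7.8]
opening: 0.153
finger_force: 43.4
```

Request:
move_arm(plan=[0, 0.3, -1, 0, 0, 0, 5, 0, 0, 0, 0, 0, 0, 5, 0, 0, 0, 0, 0, 0, 5])

```text
time: 5.8
eef_pos: [0.6024, -0.1056, 0.1153]
tcp_rot: [0.989, 0.151, -0.0, 0.0]
contact_force: [-2.8, 5.3, 7.7]
opening: 0.154
finger_force: 43.6
```

Request:
move_arm(plan=[0, 0, -0.5, 0, 0, 0, 5, 0, 0, 0, 0, 0, 0, 5, 0, 0, 0, 0, 0, 0, 5])

```text
time: 6.1
eef_pos: [0.6023, -0.1056, 0.115]
tcp_rot: [0.989, 0.151, -0.0, 0.0]
contact_force: [-3.7, 4.9, 8.9]
opening: 0.156
finger_force: 43.7
```

Request:
move_arm(plan=[0, 0, -1, 0, 0, 0, 5, 0, 0, 0, 0, 0, 0, 5, 0, 0, 0, 0, 0, 0, 5])

```text
time: 6.4
eef_pos: [0.6024, -0.1056, 0.1143]
tcp_rot: [0.989, 0.151, -0.0, 0.0]
contact_force: [-3.7, 4.7, 9.3]
opening: 0.151
finger_force: 43.9
```

Request:
move_arm(plan=[0, 0, -0.5, 0, 0, 0, 5, 0, 0, 0, 0, 0, 0, 5])

```text
time: 6.6
eef_pos: [0.6024, -0.1056, 0.1141]
tcp_rot: [0.989, 0.151, -0.0, 0.0]
contact_force: [-4.2, 4.2, 10.9]
opening: 0.155
finger_force: 44.1
```

Request:
move_arm(plan=[0, 0, 0, 0, 0, 0, 5])

```text
time: 6.7
eef_pos: [0.6024, -0.1056, 0.1141]
tcp_rot: [0.989, 0.151, -0.0, 0.0]
contact_force: [-5.3, 4.9, 10.6]
opening: 0.15
finger_force: 44.1
```

Request:
move_arm(plan=[-0.7, 0.3, -0.5, 0, 0, 0, 5, 0, 0, 0, 0, 0, 0, 5, 0, 0, 0, 0, 0, 0, 5])

```text
time: 7.0
eef_pos: [0.6023, -0.1056, 0.1141]
tcp_rot: [0.989, 0.151, 0.001, 0.001]
contact_force: [-3.9, 3.5, 11.5]
opening: 0.151
finger_force: 44.0
```

Request:
move_arm(plan=[0, 0, 0, 0, 0, 2, 5, 0, 0, 0, 0, 0, 2, 5, 0, 0, 0, 0, 0, 2, 5, 0, 0, 0, 0, 0, 0, 5])

```text
time: 7.4
eef_pos: [0.6024, -0.1056, 0.114]
tcp_rot: [0.979, 0.203, 0.001, 0.001]
contact_force: [-4.1, 4.5, 10.9]
opening: 0.155
finger_force: 44.2
```

```bash
cat > st.py <<'E'
from plant import ctrl
import numpy as np
from scipy.spatial.transform import Rotation as R
s=ctrl.get_state()
y=R.from_quat(s["tcp_rot"]).as_matrix()[:,1]
print("F",s["contact_force"].round(2),"T",s["wrist_torque"].round(3),"yaw",np.degrees(np.arctan2(y[1],y[0])).round(2),"pos",(s["eef_pos"]*1000).round(1),s["opening"]*85.4,s["qpos"][5])
E
python3 st.py
```

```text
F [-4.05  4.53 10.95] T [ 0.692  0.62  -0.001] yaw -66.58 pos [ 602.4 -105.6  114. ] 13.200579398813227 0.8233497175466955
```

Request:
move_arm(plan=[0, 0, -0.3, 0, 0, 4, 5, 0, 0, 0, 0, 0, 4, 5, 0, 0, 0, 0, 0, 4, 5])

```text
time: 7.7
eef_pos: [0.6024, -0.1056, 0.1139]
tcp_rot: [0.952, 0.305, 0.001, 0.001]
contact_force: [-3.9, 4.6, 11.1]
opening: 0.153
finger_force: 44.1
```

Request:
move_arm(plan=[0, 0, 0, 0, 0, 4, 5, 0, 0, 0, 0, 0, 4, 5, 0, 0, 0, 0, 0, 4, 5, 0, 0, 0, 0, 0, 0, 5])

```text
time: 8.1
eef_pos: [0.6025, -0.1057, 0.1139]
tcp_rot: [0.915, 0.403, 0.001, 0.001]
contact_force: [-2.5, 4.0, 12.5]
opening: 0.156
finger_force: 44.2
```

```bash
python3 st.py
```

```text
F [-2.48  4.03 12.47] T [0.702 0.602 0.052] yaw -42.53 pos [ 602.5 -105.7  113.9] 13.339428406210574 0.40358126774562303
```

Request:
move_arm(plan=[0, 0, 0, 0, 0, 4, 5, 0, 0, 0, 0, 0, 4, 5, 0, 0, 0, 0, 0, 4, 5, 0, 0, 0, 0, 0, 4, 5])

```text
time: 8.5
eef_pos: [0.6026, -0.1057, 0.1139]
tcp_rot: [0.85, 0.526, 0.001, 0.001]
contact_force: [-3.6, 2.8, 11.0]
opening: 0.155
finger_force: 44.1
```

Request:
move_arm(plan=[0, 0, 0, 0, 0, 2, 5, 0, 0, 0, 0, 0, 2, 5, 0, 0, 0, 0, 0, 2, 5, 0, 0, 0, 0, 0, 0, 5])

```text
time: 8.9
eef_pos: [0.6026, -0.1057, 0.1139]
tcp_rot: [0.822, 0.57, 0.001, 0.001]
contact_force: [-3.6, 3.6, 11.3]
opening: 0.154
finger_force: 44.0
```

```bash
python3 st.py
```

```text
F [-3.56  3.58 11.27] T [0.728 0.597 0.071] yaw -20.56 pos [ 602.6 -105.7  113.9] 13.146244373146207 0.02011497699364571
```

Request:
move_arm(plan=[0, 0, 0, 0, 0, 1.5, 5, 0, 0, 0, 0, 0, 1.5, 5, 0, 0, 0, 0, 0, 0, 5])

```text
time: 9.2
eef_pos: [0.6026, -0.1057, 0.1139]
tcp_rot: [0.807, 0.59, 0.001, 0.001]
contact_force: [-3.6, 4.0, 11.7]
opening: 0.153
finger_force: 44.2
```

```bash
python3 st.py
```

```text
F [-3.56  4.02 11.67] T [ 0.743  0.484 -0.02 ] yaw -17.62 pos [ 602.6 -105.7  113.9] 13.02450654200897 -0.03144933524882218
```

Request:
move_arm(plan=[0, 0, 0, 0, 0, 1.5, 5, 0, 0, 0, 0, 0, 1.5, 5, 0, 0, 0, 0, 0, 0, 5])

```text
time: 9.5
eef_pos: [0.6027, -0.1057, 0.1139]
tcp_rot: [0.793, 0.609, 0.001, 0.001]
contact_force: [-2.8, 3.7, 11.6]
opening: 0.153
finger_force: 55.7
```

```bash
python3 st.py
```

```text
F [-2.83  3.7  11.62] T [ 0.667  0.584 -1.349] yaw -15.01 pos [ 602.7 -105.7  113.9] 13.106333643937512 -0.07863530169805112
```

The zero stop is felt: -1.35 N·m at a yaw of about -17.5°. I'll now come clockwise.

Request:
move_arm(plan=[0, 0, 0, 0, 0, -2, 5, 0, 0, 0, 0, 0, -4, 5, 0, 0, 0, 0, 0, -4, 5, 0, 0, 0, 0, 0, -4, 5, 0, 0, 0, 0, 0, -4, 5])

```text
time: 10.0
eef_pos: [0.6026, -0.1057, 0.1139]
tcp_rot: [0.878, 0.479, 0.001, 0.001]
contact_force: [-2.8, 3.4, 11.7]
opening: 0.156
finger_force: 44.1
```

```bash
python3 st.py
```

```text
F [-2.83  3.41 11.69] T [ 0.683  0.567 -0.009] yaw -32.78 pos [ 602.6 -105.7  113.9] 13.318636048029907 0.23335011289575588
```

Request:
move_arm(plan=[0, 0, 0, 0, 0, -4, 5, 0, 0, 0, 0, 0, -4, 5, 0, 0, 0, 0, 0, -4, 5, 0, 0, 0, 0, 0, -4, 5, 0, 0, 0, 0, 0, -4, 5])

```text
time: 10.5
eef_pos: [0.6024, -0.1057, 0.1139]
tcp_rot: [0.948, 0.319, 0.001, 0.001]
contact_force: [-4.1, 4.2, 12.1]
opening: 0.156
finger_force: 44.2
```

```bash
python3 st.py
```

```text
F [-4.05  4.25 12.09] T [ 0.672  0.652 -0.014] yaw -52.78 pos [ 602.4 -105.7  113.9] 13.29170426922589 0.582456099767212
```

Request:
move_arm(plan=[0, 0, 0, 0, 0, -4, 5, 0, 0, 0, 0, 0, -4, 5, 0, 0, 0, 0, 0, -4, 5, 0, 0, 0, 0, 0, -4, 5, 0, 0, 0, 0, 0, -4, 5, 0, 0, 0, 0, 0, -4, 5])

```text
time: 11.1
eef_pos: [0.6023, -0.1056, 0.1138]
tcp_rot: [0.993, 0.115, 0.001, 0.001]
contact_force: [-3.5, 4.4, 11.2]
opening: 0.156
finger_force: 44.1
```

```bash
python3 st.py
```

```text
F [-3.54  4.37 11.25] T [0.72  0.658 0.09 ] yaw -76.75 pos [ 602.3 -105.6  113.8] 13.282619656935918 1.0009520778830245
```

Request:
move_arm(plan=[0, 0, 0, 0, 0, -4, 5, 0, 0, 0, 0, 0, -4, 5, 0, 0, 0, 0, 0, -4, 5, 0, 0, 0, 0, 0, -4, 5, 0, 0, 0, 0, 0, -4, 5, 0, 0, 0, 0, 0, -4, 5])

```text
time: 11.7
eef_pos: [0.6023, -0.1054, 0.1138]
tcp_rot: [0.996, -0.094, 0.001, 0.0]
contact_force: [-4.3, 4.7, 11.8]
opening: 0.151
finger_force: 44.2
```

```bash
python3 st.py
```

```text
F [-4.31  4.75 11.84] T [0.755 0.743 0.032] yaw -100.76 pos [ 602.3 -105.4  113.8] 12.901146811752628 1.4199443217327716
```

Request:
move_arm(plan=[0, 0, 0, 0, 0, -4, 5, 0, 0, 0, 0, 0, -4, 5, 0, 0, 0, 0, 0, -4, 5, 0, 0, 0, 0, 0, -4, 5, 0, 0, 0, 0, 0, -4, 5, 0, 0, 0, 0, 0, -2, 5, 0, 0, 0, 0, 0, -2, 5, 0, 0, 0, 0, 0, -1, 5, 0, 0, 0, 0, 0, 0, 5])

```text
time: 12.6
eef_pos: [0.6023, -0.1053, 0.1138]
tcp_rot: [0.952, -0.306, 0.001, 0.0]
contact_force: [-3.4, 4.8, 12.0]
opening: 0.155
finger_force: 44.1
```

```bash
python3 st.py
```

```text
F [-3.4   4.75 12.03] T [ 0.816  0.758 -0.081] yaw -125.65 pos [ 602.3 -105.3  113.8] 13.22139351822153 1.8542680888002274
```

Request:
move_arm(plan=[0, 0, 1, 0, 0, 0, 5, 0, 0, 1, 0, 0, 0, 5, 0, 0, 1, 0, 0, 0, 5, 0, 0, 1, 0, 0, 0, 5, 0, 0, 1, 0, 0, 0, 5, 0, 0, 1, 0, 0, 0, 5, 0, 0, 1, 0, 0, 0, 5, 0, 0, 0, 0, 0, 0, 5])

```text
time: 13.4
eef_pos: [0.6021, -0.1053, 0.118]
tcp_rot: [0.952, -0.306, 0.001, -0.0]
contact_force: [3.6, 3.9, 2.0]
opening: 0.15
finger_force: 42.6
```

```bash
python3 st.py
```

```text
F [3.64 3.91 2.04] T [ 0.498 -0.482 -0.059] yaw -125.65 pos [ 602.1 -105.3  118. ] 12.83287854870409 1.8539840689028715
```

Request:
move_arm(plan=[0, 0, 1, 0, 0, 0, 5, 0, 0, 1, 0, 0, 0, 5, 0, 0, 0.5, 0, 0, 0, 5, 0, 0, 0, 0, 0, 0, 5])

```text
time: 13.8
eef_pos: [0.6021, -0.1053, 0.1207]
tcp_rot: [0.952, -0.306, 0.001, -0.0]
contact_force: [3.9, 3.2, 0.3]
opening: 0.15
finger_force: 42.5
```

```bash
python3 st.py
```

```text
F [3.9  3.22 0.34] T [ 0.502 -0.619 -0.052] yaw -125.65 pos [ 602.1 -105.3  120.7] 12.775087655849093 1.8540072629121438
```

Request:
move_arm(plan=[0, 0, 0, 0, 0, 0, 40, 0, 0, 0, 0, 0, 0, 40, 0, 0, 0, 0, 0, 0, 40, 0, 0, 20, 0, 0, 0, 40, 0, 0, 30, 0, 0, 0, 40, -10, 6, 20, 0, 0, 0, 20, -22, 11, 0, 0, 0, 0, 0, -22, 11, 0, 0, 0, 0, 0, -22, 10, 0, 0, 0, 0, 0, -22, 10, 0, 0, 0, 0, 0, 0, 0, 0, 0, 0, 0, 0, 0, 0, 0, 0, 0, 0, 0])

```text
time: 15.0
eef_pos: [0.5035, -0.0573, 0.1906]
tcp_rot: [0.952, -0.306, 0.0, 0.0]
contact_force: [-0.3, 0.5, -0.9]
opening: -0.001
finger_force: 0.0
```

```bash
python3 st.py; python3 - <<'E'
from plant import ctrl,cams
import cv2,pickle
S=cams.read_camera("scene");pickle.dump(S,open("s3.pkl","wb"))
a=S["color"][150:290,110:280,::-1]
b=cams.read_camera("top")["color"][120:290,225:385,::-1]
f=lambda i:cv2.convertScaleAbs(cv2.resize(i,(400,400*i.shape[0]//i.shape[1]//2*2),interpolation=cv2.INTER_CUBIC),alpha=1.6)
A,B=f(a),f(b);B=cv2.resize(B,(400,A.shape[0]))
cv2.imwrite("pics/c3.png",cv2.hconcat([A,B]))
E
```

```text
F [-0.27  0.55 -0.88] T [ 0.013 -0.004  0.077] yaw -125.64 pos [503.5 -57.3 190.6] -0.05911613653776578 1.8794775829629518
```

View pics/c3.png

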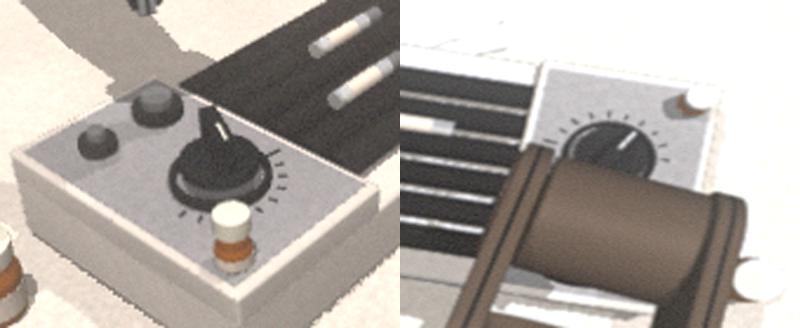

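The dial's pointer now reads about -39° in world axes. Six clicks would be -37°, so it is set there. The tool is above the start button, and the tubes and vial haven't moved.

Request:
move_arm(plan=[0.5, 0, -30, 0, 0, 0, 0, 0, 0, -30, 0, 0, 0, 0, 0, 0, -10, 0, 0, 0, 0, 0, 0, -4, 0, 0, 0, 0, 0, 0, -2, 0, 0, 0, 0, 0, 0, -2, 0, 0, 0, 0, 0, 0, -2, 0, 0, 0, 0, 0, 0, 0, 0, 0, 0, 0])

```text
time: 15.9
eef_pos: [0.505, -0.0574, 0.1116]
tcp_rot: [0.952, -0.306, 0.001, 0.0]
contact_force: [0.8, 0.4, 1.9]
opening: -0.001
finger_force: 0.8
```

```bash
python3 st.py
```

```text
F [0.84 0.42 1.93] T [-0.068 -0.097 -0.052] yaw -125.64 pos [505.  -57.4 111.6] -0.05696834042554881 1.8798993687734613
```

Request:
move_arm(plan=[-0.5, 0, -2, 0, 0, 0, 0, 0, 0, -2, 0, 0, 0, 0, 0, 0, -1.5, 0, 0, 0, 0, 0, 0, 0, 0, 0, 0, 0])

```text
time: 16.3
eef_pos: [0.5049, -0.0574, 0.1061]
tcp_rot: [0.952, -0.306, 0.002, -0.0]
contact_force: [3.1, -0.2, 4.4]
opening: -0.004
finger_force: 2.4
```

Request:
move_arm(plan=[0, 0, -1, 0, 0, 0, 0, 0, 0, -1, 0, 0, 0, 0, 0, 0, 0, 0, 0, 0, 0])

```text
time: 16.6
eef_pos: [0.5049, -0.0574, 0.1059]
tcp_rot: [0.952, -0.306, 0.001, -0.0]
contact_force: [-0.6, 1.2, 13.3]
opening: 0.004
finger_force: 6.9
```

Request:
move_arm(plan=[0, 0, -1, 0, 0, 0, 0, 0, 0, -1, 0, 0, 0, 0, 0, 0, 0, 0, 0, 0, 0])

```text
time: 16.9
eef_pos: [0.505, -0.0574, 0.1057]
tcp_rot: [0.952, -0.306, 0.001, 0.0]
contact_force: [-6.1, 1.6, 22.8]
opening: -0.001
finger_force: 11.5
```

The button gave 6 mm of travel against its spring, then hit a hard stop at .106, so it is right down. I'll lift clear.

Request:
move_arm(plan=[0, 0, 5, 0, 0, 0, 0, 0, 0, 10, 0, 0, 0, 0, 0, 0, 30, 0, 0, 0, 0, 0, 0, 40, 0, 0, 0, 0, -20, 20, 40, 0, 0, 0, 0, -20, 40, 20, 0, 0, 0, 0, -10, 45, 0, 0, 0, 0, 0, -10, 45, 0, 0, 0, 0, 0, 0, 45, 0, 0, 0, 0, 0, 0, 45, 0, 0, 0, 0, 0, 0, 0, 0, 0, 0, 0, 0, 0, 0, 0, 0, 0, 0, 0])

```text
time: 18.1
eef_pos: [0.442, 0.1834, 0.2446]
tcp_rot: [0.952, -0.305, -0.002, 0.001]
contact_force: [0.2, -0.1, -0.3]
opening: -0.003
finger_force: 0.0
```

```bash
python3 st.py; python3 - <<'E'
from plant import cams
import cv2
c=cams.read_camera("top")["color"][120:290,120:380,::-1]
cv2.imwrite("pics/c4.png",cv2.convertScaleAbs(cv2.resize(c,None,fx=3,fy=3,interpolation=cv2.INTER_CUBIC),alpha=1.4))
E
```

```text
F [ 0.2  -0.06 -0.31] T [-0.043  0.019  0.024] yaw -125.48 pos [442.  183.4 244.6] -0.24392332587192803 2.3717109648409065
```

View pics/c4.png

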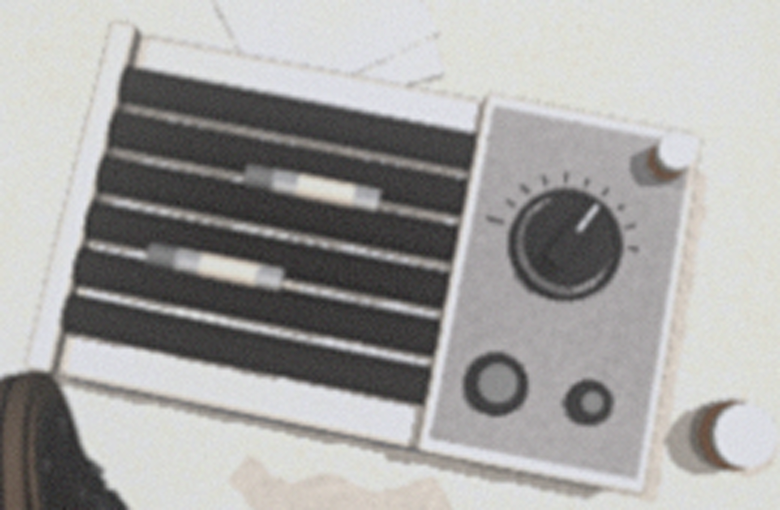

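The pointer runs from (597,206) to (577,231), consistent with three clicks clockwise of where it started, which is six from zero. The buttons are up and nothing else has moved, so I'm handing in.

```bash
python3 -c "
from plant import order
print(order.sign_off())"
```

```text
the job is handed in; nothing more can be done
None
```

The dial is set six clicks clockwise from its zero stop and let up, the start button was pushed right down and released, and the job is handed in; the camera shows the tubes, vial, jar and stop button undisturbed.

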